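Hold the hardness tester square on the marked spot

TASK

Lift the orange-topped, pen-shaped hardness tester up out of its forked rest and press its spring tip lightly onto the red spot of the tilted steel block, the tester square to the block's face and the tip pushed in about halfway. Finish while still holding it there, steady and gripped; do not press hard, do not change the table's tilt, and leave the jar, the brass cube, the brass frame and the wax ring where they are.

Things in the scene. Friction and masses are not known exactly. Their poses are not given: they have to be found in the camera images.
- tester: pen-shaped hardness tester, about 0.12 kg, hanging upright. Origin: centre of its collar's underside; z runs along it, up through the grip. Collar 36 mm across, z = 0 to 4 mm; orange square grip 22 x 22 mm, z = 4 to 46 mm, its sides facing the tester's x and y axes: take it here from above. Below, a black casing 18 mm across to z = -62 mm, then the thin spring tip to z = -76 mm
- tester_point (a point): the very end of the tester's spring tip (round nosed steel pin 5 mm thick), 76 mm below the tester's origin on its axis while the tip is out; moves with the tip; axes as the tester's
- tester_tip (a joint): how far the spring tip is pushed into the tester: 0 fully out, 0.008 m fully in. The spring gives 2 N at first touch, 4 N at halfway (0.004 m), 6 N fully in
- rest: fixed stand, forked rest. Origin on the bench straight below the hanging tester; foot from x = -15 to 70 mm, 75 mm wide in y. Two 6 mm steel prongs along its x axis, 23 mm apart, tops at 110 mm, carry the collar from below; open at their -x ends, which turn up to 118 mm. Block and post behind (+x) reach 116 mm. Lift straight up, 90 mm or more, to clear everything before going sideways
- tilt_base: fixed base of the tilting table, 90 mm in x, 150 mm in y, origin at the centre of its underside on the bench; its cheeks carry the table's hinge, 52 mm above the bench, parallel to its y axis
- table_tilt (a joint): tilt of the table, rad: 0 level; positive leans the face towards the base's own -x side (the robot's side). Starts between 0.17 and 0.40; stiff, stays as set
- steel_block: dark steel block 75 x 115 x 17 mm fastened flat on the tilting table, origin at the centre of its underside, z square to its face, top face at z = 17 mm. On its face are a red and a blue spot, each in a white disc of 20 mm
- red_spot (a point): centre of the red spot (12 mm across) on the top face of the steel block, 30 mm from the middle of the face towards the block's -y end; its z axis points out of the face, square to it
- flux_jar: plastic jar with purple lid, 58 x 60 x 83 mm, loose, origin at the centre of its underside
- dapping_block: brass cube with round hollows, 40 mm, loose, origin at the centre of its underside
- brass_frame: U-shaped brass casting, 40 x 40 x 54 mm, loose, origin at the centre of its underside
- wax_ring: turquoise wax ring carving, 27 x 24 x 29 mm, loose, origin at the centre of its underside

How it is judged:
By the outcome, as a careful person would: the job done as asked, in the order asked, and still so for the second after the job is handed in, while the arm keeps its last pose, push and grip.
It also fails if it takes over 38 s, if anything falls off the work surface, if the arm or the gripper's body presses on something with over 40 N, if the wrist force passes 120 N, or if a joint passes its speed limit or range.

ROBOT

A 7-joint arm with a two-finger parallel gripper is mounted at the origin on a cart in front of the work surface, level with it; the furniture and walls round the work are solid. World frame = base frame: x ahead of the robot, y to its left, z up, the work surface at z = 0. Lengths are in m, angles in rad, forces in N, time in s.
With the tool pointing down it reaches from about 0.425 to 0.975 m from the base axis. Payload 16.7 kg.
Tool frame: the origin (TCP) lies on the mounting face of the last link; the fingertips stand 173 mm ahead of it and the grasp point (between the pads) lies 155 mm ahead of it (manip.nose_length is the distance from the TCP to the fingertips, in m); z points along the fingers, y is the line along which they close (so a half turn about z gives the same grasp; the last joint's range is limited). The gripper opens to 85 mm and grips with 20 to 120 N. Pads are 22 mm wide; open, the fingers measure 114 mm over their backs; the gripper's body (76 mm by 85 mm) begins 54 mm behind the grasp point. The pads swing forward as they close: fully open they stand 13 mm farther back than shut.
Start: joints at [1.192, 0.426, 0.074, 1.606, -0.034, 1.111, -0.067], TCP at [0.154, -0.657, 0.405] pointing down, gripper open.
Joint ranges: [-2.85, 2.85], [-0.5, 2.14], [-1.23, 1.37], [0.21, 2.46], [-1.02, 4.16], [0.16, 2.05], [-2.73, 2.73]. Speed limits (rad/s): [1.89, 1.89, 2.39, 2.39, 3.01, 3.01, 3.01].

INTERFACE

Orientations are given as [roll, pitch, yaw] about the fixed x, y, z axes, in that order (R = Rz(yaw) Ry(pitch) Rx(roll)).
In Python, from workcell import manip gives the robot as it stands.
- The arm moves only by the shell command python3 -m creep 'ROWS' [FORCE]. ROWS is JSON, one flat list of numbers, 7 for each row, row after row: the turn, a rotation vector about the world's x, y, z in rad, then the shift along the world's x, y, z in mm, then the opening, from -1 (shut) to 1 (fully open). A call has exactly 5 rows; each row is the pose to reach, as a shift and turn from the pose commanded when the call began; what a row does not reach only later rows make up. A row lasts 1/10 s, in which the tool goes at most 50 mm and 8.59 degrees, less where a joint would pass 70% of its speed; a pose out of reach is approached as far as the arm can. A call with a gripper value outside its range is refused whole. The fingers move at their own pace and stop on an object; FORCE is the grip in N (left out, the last holds). Time passes only in rows, so rows that repeat a pose let the fingers close, or fill a call up. It gives the time, the measured TCP pose, the force, the opening and the grip force at its end, in the units of the state.
- manip.sense(): the state, without advancing time (a new reading comes with each control period).
- manip.camera(name): name is "scene" or "top" or "wrist"; returns a dict with "frame" (384x512x3 uint8, red, green, blue), "range_z" (384x512 float32, m along the optical axis (not along the pixel's ray), 0 where there is no reading), "fx", "fy", "cx", "cy" (pixels), "cam_to_world" (4x4, takes a point from camera to world coordinates). Camera axes: x right, y down, z forward; pixel columns grow to the right and rows downward; lengths in m; the calibration is good to about 2 mm. A picture is of the moment at which its call begins.
- manip.hand_in(): hands the job in; it is judged then, once.
The state is a dict: "time": time; "qpos": joint angles; "qd": joint speeds; "tau": joint torques, N m; "eef_pos": TCP position; "tool_rot": TCP orientation; "ft_force": force on the tool from outside, world axes, zero at the start; "wrist_torque": the same for the moment, N m; "width": finger opening in m; "finger_force": force on a finger pad.
Only numpy, scipy, OpenCV 4.12 (cv2) and the standard library are available. Lean on these libraries where they do the work, as an engineer would, in place of code of your own. Each camera call takes 0.05 s, during which the arm holds its last target. There are 200 camera calls.

## Working session

There is one attempt and no reset: what is moved stays moved. The work goes in short steps, Python scripts to look and compute and a shell command to move; the robot and the scene stay as the last step left them, time stands still between calls to the robot, and variables do not carry over. Pictures are saved under pics/ and viewed, at most 10 in all, crops included, and the job is handed in when it is done.

```bash
mkdir -p pics; ls; python3 - <<'E'
from workcell import manip
import cv2,numpy as np
print(manip.sense())
for n in("scene","top"):
    c=manip.camera(n); np.savez(n+"0.npz",**c)
    cv2.imwrite(f"pics/{n}0.png",c["frame"][...,::-1])
    print(n,c["fx"],c["cx"],c["cy"],np.round(c["cam_to_world"],3))
E
```

```text
pics
{'time': 0.0, 'qpos': array([ 1.19152401,  0.4267176 ,  0.07384638,  1.6066067 , -0.03409792,
        1.11077462, -0.06712508]), 'qd': array([-0.00051659,  0.00040992, -0.00120682, -0.00044243,  0.00116197,
        0.00016269,  0.00094601]), 'tau': array([-1.14292576e-03, -9.49838519e+01,  3.76039580e+00, -4.63510787e+01,
        1.91341789e-02,  1.01288324e-02, -2.67423144e-05]), 'eef_pos': array([ 0.1536835 , -0.65708419,  0.40402006]), 'tool_rot': array([-3.14034896e+00,  9.13897109e-05,  2.29720671e-01]), 'ft_force': array([-0.17058324, -0.75045384, -0.69583643]), 'wrist_torque': array([-0.0593626 ,  0.01520332, -0.00157079]), 'finger_force': 0.0, 'width': 0.08532043714912936}
scene 447.59650247748544 251.0119181909032 192.05770872849854 [[-0.766 -0.502  0.402 -0.033]
 [-0.643  0.596 -0.481  0.445]
 [ 0.002 -0.627 -0.779  1.09 ]
 [ 0.     0.     0.     1.   ]]
top 350.35562031274605 260.00379153755836 188.31084206558583 [[ 0.028 -0.988  0.154  0.343]
 [-1.    -0.028  0.007 -0.19 ]
 [-0.003 -0.154 -0.988  1.012]
 [ 0.     0.     0.     1.   ]]
```

View pics/scene0.png

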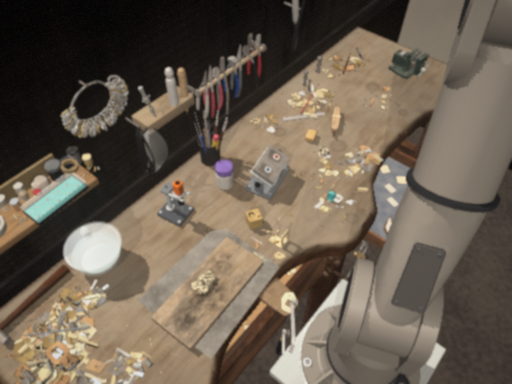

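View pics/top0.png

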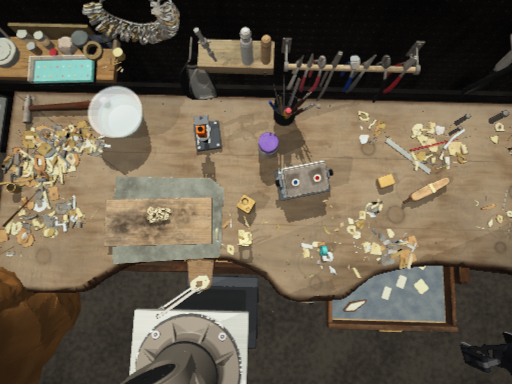

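The scene view shows the tester in its rest at about (178,190) and the tilted block at (268,172). In the top view the tester is at (202,132), the block at (304,180) with one spot at (295,182) and the other at (318,178), the jar at (268,143) and the cube at (246,203).

```bash
cat > h.py <<'E'
import numpy as np,cv2
def cloud(c):
    z=np.asarray(c["range_z"]);v,u=np.indices(z.shape)
    p=np.stack([(u-c["cx"])/c["fx"]*z,(v-c["cy"])/c["fy"]*z,z,np.ones_like(z)],-1)@np.asarray(c["cam_to_world"]).T
    p=p[...,:3]; p[z==0]=np.nan; return p
def big(c,u0,u1,v0,v1,s,name):
    cv2.imwrite(name,cv2.resize(c["frame"][v0:v1,u0:u1,::-1],None,fx=s,fy=s,interpolation=cv2.INTER_CUBIC))
E
python3 - <<'E'
from h import *
for n in("top","scene"):
    c=dict(np.load(n+"0.npz"));p=cloud(c);hsv=cv2.cvtColor(c["frame"],cv2.COLOR_RGB2HSV)
    H,S,V=[hsv[...,i].astype(int) for i in range(3)]
    box=(170,340,110,220) if n=="top" else (150,300,140,240)
    w=np.zeros(H.shape,bool);w[box[2]:box[3],box[0]:box[1]]=1
    for nm,m in dict(orange=(H>4)&(H<16)&(S>190)&(V>120)&(p[...,2]>.08),red=((H<6)|(H>174))&(S>130)&(p[...,2]<.13),blue=(H>95)&(H<125)&(S>100)).items():
        m&=w;k,l,s,ce=cv2.connectedComponentsWithStats(m.astype(np.uint8))
        for i in range(1,k):
            if s[i,4]>3:print(n,nm,s[i,4],ce[i].round(1),np.nanmedian(p[l==i],0).round(4),np.nanmin(p[l==i],0).round(3),np.nanmax(p[l==i],0).round(3))
    # block face plane
    z=p[...,2];r=(280,325,168,192) if n=="top" else (252,288,150,190)
    q=p[r[2]:r[3],r[0]:r[1]].reshape(-1,3);q=q[np.isfinite(q).all(1)&(q[:,2]>.045)]
    best=None;rng=np.random.default_rng(0)
    for _ in range(500):
        a=q[rng.choice(len(q),3,0)];nn=np.cross(a[1]-a[0],a[2]-a[0]);L=np.linalg.norm(nn)
        if L<1e-5:continue
        nn/=L;
        if abs(nn[2])<.8:continue
        i=abs((q-a[0])@nn)<.0025
        if best is None or i.sum()>best.sum():best=i
    f=q[best];ce=f.mean(0);nn=np.linalg.svd(f-ce)[2][2];nn*=np.sign(nn[2])
    rect=cv2.minAreaRect(f[:,:2].astype(np.float32))
    print(n,"plane",len(q),best.sum(),ce.round(4),nn.round(4),"tilt",np.arccos(nn[2]),"dir",np.arctan2(nn[1],nn[0]),rect)
    if n=="top":big(c,180,340,110,220,5,"pics/topcrop.png")
E
```

```text
top orange 50 [200.7 129.4] [ 0.6216 -0.0286  0.1547] [ 0.613 -0.038  0.105] [ 0.652 -0.012  0.161]
top red 29 [288.  111.7] [ 0.6906 -0.2527  0.1206] [ 0.685 -0.261  0.112] [ 0.698 -0.245  0.125]
top red 9 [316.9 177.3] [ 0.5217 -0.3361  0.0823] [ 0.518 -0.339  0.077] [ 0.525 -0.334  0.086]
top blue 9 [295. 182.] [ 0.5073 -0.2776  0.08  ] [ 0.505 -0.281  0.078] [ 0.51  -0.275  0.082]
top plane 1027 800 [ 0.515  -0.3043  0.0803] [-0.3762 -0.0934  0.9218] tilt 0.398079090253268 dir -2.898228417076828 ((0.5146735310554504, -0.30255505442619324), (0.059711676090955734, 0.10982216894626617), 3.093977451324463)
scene orange 45 [177.3 187.5] [ 0.6153 -0.0173  0.1516] [ 0.609 -0.03   0.129] [ 0.628 -0.014  0.159]
scene blue 5 [202.6 141.4] [ 0.7007 -0.2051  0.1301] [ 0.7   -0.206  0.12 ] [ 0.702 -0.201  0.135]
scene blue 5 [204.4 147.6] [ 0.7049 -0.2121  0.0904] [ 0.703 -0.214  0.085] [ 0.707 -0.209  0.102]
scene plane 933 510 [ 0.5089 -0.3016  0.0798] [-0.3698 -0.1011  0.9236] tilt 0.3934932037320817 dir -2.8747287571397955 ((0.510753333568573, -0.30486541986465454), (0.06928867846727371, 0.116255022585392), 12.71001148223877)
```

View pics/topcrop.png

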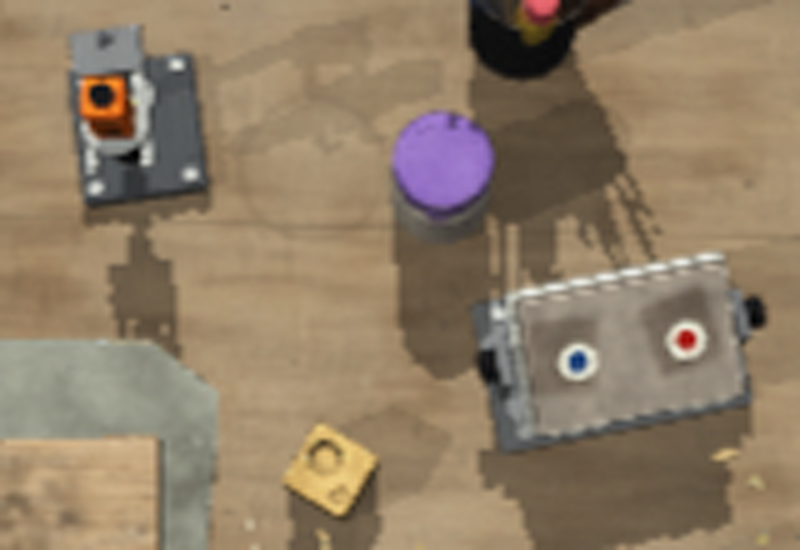

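The crop shows the red spot at the block's right (-y) end, near (685,340) in the crop. The two spots are 60 mm apart, as they should be, and the tilt is about 0.395 rad with the block's yaw about 0.24. The rest's foot is turned about 0.13, with the grip at crop (103,100). I'm moving over the tester at the present height.

```bash
python3 -m creep '[0,0,0,29,40,0,1, 0,0,0,58,80,0,1, 0,0,0,87,120,0,1, 0,0,0,116,160,0,1, 0,0,0,145,200,0,1]' 
python3 -m creep '[0,0,0,29,40,0,1, 0,0,0,58,80,0,1, 0,0,0,87,120,0,1, 0,0,0,116,160,0,1, 0,0,0,145,200,0,1]' 
python3 -m creep '[0,0,-0.02,29,40,0,1, 0,0,-0.04,58,80,0,1, 0,0,-0.06,87,120,0,1, 0,0,-0.08,116,160,0,1, 0,0,-0.1,145,200,0,1]'
```

```text
time: 0.6
eef_pos: [0.2995, -0.4554, 0.4046]
tool_rot: [-3.141, 0.0, 0.23]
ft_force: [1.2, -0.4, 0.6]
width: 0.0854
finger_force: 0.0
time: 1.1
eef_pos: [0.4444, -0.2554, 0.4047]
tool_rot: [3.141, -0.0, 0.23]
ft_force: [0.4, -1.3, -0.2]
width: 0.0856
finger_force: 0.0
time: 1.6
eef_pos: [0.5895, -0.0555, 0.4045]
tool_rot: [-3.142, 0.0, 0.129]
ft_force: [1.3, -0.9, -0.6]
width: 0.0854
finger_force: 0.0
```

```bash
cat > meas.py <<'E'
from h import *
from workcell import manip
import sys
c=manip.camera("wrist");np.savez(sys.argv[1]+".npz",**c)
s=manip.sense();print(s["eef_pos"],s["tool_rot"])
p=cloud(c);hsv=cv2.cvtColor(c["frame"],cv2.COLOR_RGB2HSV);H,S,V=[hsv[...,i].astype(int) for i in range(3)]
m=(H>3)&(H<18)&(S>170)&(V>90)&(p[...,2]>.1)
k,l,st,ce=cv2.connectedComponentsWithStats(m.astype(np.uint8))
i=1+np.argmax(st[1:,4]);q=p[l==i];print(st[i],q.min(0).round(4),q.max(0).round(4))
t=q[abs(q[:,2]-np.percentile(q[:,2],90))<.003]
print(len(t),t[:,2].mean(),cv2.minAreaRect(t[:,:2].astype(np.float32)))
cv2.imwrite("pics/"+sys.argv[1]+".png",c["frame"][...,::-1])
E
python3 meas.py w1
```

```text
[ 0.59281814 -0.04784832  0.40454283] [-3.13802989e+00 -2.21927813e-03  1.34508040e-01]
[210 133  23  31 526] [ 0.6175 -0.033   0.1124] [ 0.6361 -0.0095  0.1589]
380 0.156346914335165 ((0.6263522505760193, -0.024247419089078903), (0.018337931483983994, 0.01594633050262928), 5.332057476043701)
```

View pics/w1.png

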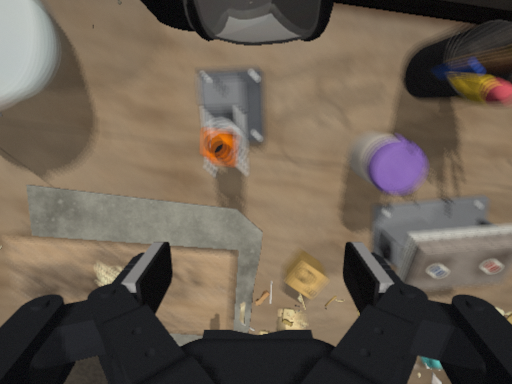

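The wrist view is blurred by motion: the tester's grip is at (219,148), upright in the fork with the rest's post beyond it. I'll settle and measure again.

```bash
python3 -m creep '[0,0,0,13,16,-10,1, 0,0,0,25,32,-20,1, 0,0,0,25,32,-20,1, 0,0,0,25,32,-20,1, 0,0,0,25,32,-20,1]' 
python3 meas.py w2
```

```text
time: 2.15
eef_pos: [0.6134, -0.026, 0.3849]
tool_rot: [3.141, 0.0, 0.129]
ft_force: [0.8, -0.6, 0.4]
width: 0.0857
finger_force: 0.0
[ 0.61346544 -0.02612934  0.38509128] [ 3.14115431e+00 -3.36839041e-04  1.28687896e-01]
[244 170  31  40 827] [ 0.6146 -0.0367  0.1179] [ 0.6364 -0.0154  0.1579]
541 0.15529373748376463 ((0.6253786683082581, -0.026022590696811676), (0.021372037008404732, 0.02087964490056038), 1.6761988401412964)
```

View pics/w2.png

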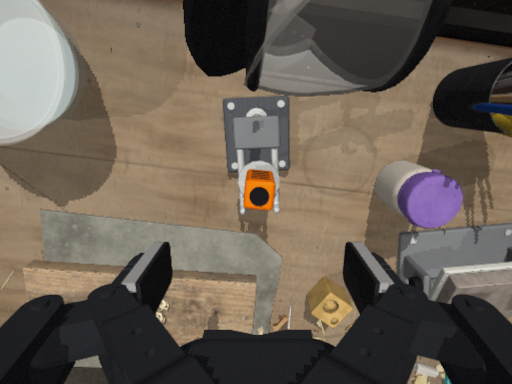

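The grip's top is at (260,190), square to the image. It measures 21 x 21 mm and z is 0.155, against 0.156 expected, so the measurement is sound. Now descending.

```bash
python3 -m creep '[0,0,0,12,0,0,1, 0,0,0,12,0,-30,1, 0,0,0,12,0,-60,1, 0,0,0,12,0,-80,1, 0,0,0,12,0,-93,1]' 30
python3 -m creep '[0,0,0,0,0,0,1, 0,0,0,0,0,0,0.3, 0,0,0,0,0,0,-0.2, 0,0,0,0,0,0,-0.5, 0,0,0,0,0,0,-0.8]' 30
python3 -m creep '[0,0,0,0,0,0,-1, 0,0,0,0,0,0,-1, 0,0,0,0,0,0,-1, 0,0,0,0,0,0,-1, 0,0,0,0,0,0,-1]' 40
```

```text
time: 2.7
eef_pos: [0.6259, -0.0257, 0.2903]
tool_rot: [-3.141, 0.001, 0.129]
ft_force: [0.4, 0.2, -0.1]
width: 0.0854
finger_force: 0.0
time: 3.2
eef_pos: [0.6259, -0.0252, 0.2925]
tool_rot: [3.141, -0.001, 0.13]
ft_force: [0.4, 0.2, 0.7]
width: 0.0285
finger_force: 0.0
time: 3.7
eef_pos: [0.6259, -0.0253, 0.2924]
tool_rot: [3.141, -0.001, 0.13]
ft_force: [-1.4, -0.0, 7.2]
width: 0.0217
finger_force: 42.9
```

The tester is gripped (22 mm wide, 43 N). Lifting straight up 110 mm.

```bash
python3 -m creep '[0,0,0,0,0,10,-1, 0,0,0,0,0,30,-1, 0,0,0,0,0,60,-1, 0,0,0,0,0,90,-1, 0,0,0,0,0,115,-1]' 60
python3 -m creep '[0,0,0,-15,-25,0,-1, 0,0,0,-40,-60,0,-1, 0,0,0,-65,-100,0,-1, 0,0,0,-90,-140,0,-1, 0,0,0,-115,-180,0,-1]' 60
python3 -m creep '[0,0,0,-25,-35,0,-1, 0,0,0,-50,-70,0,-1, 0,0,0,-65,-100,0,-1, 0,0,0,-75,-120,0,-1, 0,0,0,-75,-120,0,-1]' 60
python3 -m creep '[0,0,0,0,0,0,-1, 0,0,0,0,0,0,-1, 0,0,0,0,0,0,-1, 0,0,0,0,0,0,-1, 0,0,0,0,0,0,-1]' 60
cat > blk.py <<'E'
from h import *
from workcell import manip
import sys
s=manip.sense();print(s["eef_pos"],s["tool_rot"])
for n in sys.argv[2:]:
    c=manip.camera(n);np.savez(n+sys.argv[1]+".npz",**c);p=cloud(c)
    hsv=cv2.cvtColor(c["frame"],cv2.COLOR_RGB2HSV);H,S,V=[hsv[...,i].astype(int) for i in range(3)]
    near=(np.hypot(p[...,0]-.515,p[...,1]+.305)<.06)&(abs(p[...,2]-.08)<.03)
    for nm,m in dict(red=((H<8)|(H>172))&(S>120),blue=(H>95)&(H<130)&(S>90)).items():
        k,l,st,ce=cv2.connectedComponentsWithStats((m&near).astype(np.uint8))
        if k<2: print(n,nm,"none");continue
        i=1+np.argmax(st[1:,4]);print(n,nm,st[i,4],ce[i].round(1),p[l==i].mean(0).round(4),(p[l==i].max(0)-p[l==i].min(0)).round(4))
    q=p[near];ce=q[abs(q-np.array([.515,-.305,.08])).max(1)<.03].mean(0);f=q
    nn=np.array([-.37,-.095,.922])
    for _ in range(8):
        f=q[abs((q-ce)@nn)<.003];ce=f.mean(0);nn=np.linalg.svd(f-ce,full_matrices=False)[2][2];nn*=np.sign(nn[2])
    print(n,"plane",len(f),ce.round(4),nn.round(4),"tilt",np.arccos(nn[2]).round(4),"psi",np.arctan2(-nn[1],-nn[0]).round(4))
    cv2.imwrite("pics/%s%s.png"%(n,sys.argv[1]),c["frame"][...,::-1])
E
python3 blk.py 3 wrist top scene
```

```text
time: 4.2
eef_pos: [0.6256, -0.0252, 0.409]
tool_rot: [-3.142, -0.001, 0.13]
ft_force: [0.7, -0.2, -2.6]
width: 0.0213
finger_force: 58.4
time: 4.7
eef_pos: [0.5094, -0.2065, 0.4074]
tool_rot: [3.141, -0.001, 0.13]
ft_force: [0.1, -1.4, -1.9]
width: 0.0215
finger_force: 58.5
time: 5.2
eef_pos: [0.4338, -0.3281, 0.4073]
tool_rot: [3.141, 0.0, 0.125]
ft_force: [0.5, 0.4, -2.1]
width: 0.0216
finger_force: 58.5
time: 5.7
eef_pos: [0.436, -0.3248, 0.4067]
tool_rot: [-3.141, -0.0, 0.131]
ft_force: [0.1, 0.1, -0.6]
width: 0.0214
finger_force: 58.5
[ 0.43597544 -0.32482872  0.4067135 ] [-3.14148845e+00 -3.69059719e-06  1.30538376e-01]
wrist red 107 [279.6  95. ] [ 0.5212 -0.3355  0.0812] [0.0094 0.0108 0.0058]
wrist blue 99 [217.6 101.5] [ 0.5076 -0.2772  0.0812] [0.0095 0.0106 0.0062]
wrist plane 8936 [ 0.5175 -0.3056  0.0818] [-0.37   -0.0861  0.925 ] tilt 0.3897 psi 0.2286
top red none
top blue 9 [295. 182.] [ 0.5074 -0.2775  0.0806] [0.0056 0.0058 0.0064]
top plane 753 [ 0.5148 -0.2922  0.0812] [-0.3713 -0.0873  0.9244] tilt 0.3913 psi 0.2308
scene red 1 [276. 156.] [ 0.5196 -0.3363  0.0819] [0. 0. 0.]
scene blue none
scene plane 572 [ 0.5117 -0.3038  0.0808] [-0.3786 -0.0922  0.921 ] tilt 0.4003 psi 0.2388
```

View pics/wrist3.png

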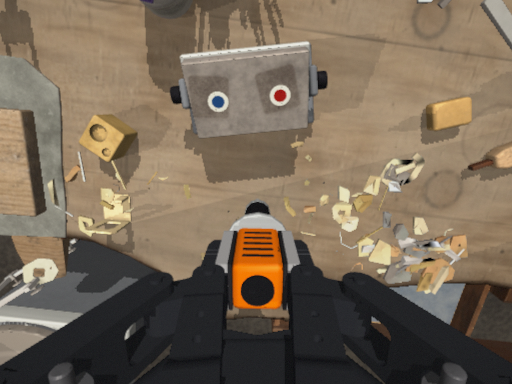

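The wrist view shows the tester held upright, with orange at (258,270) and its casing tip at (257,208). The red spot is at (280,95) and the blue at (218,101), both at z = 0.081, so the hinge is level. Next I'll check the tester's axis in the hand from the depth data.

```bash
python3 - <<'E'
from h import *
from scipy.optimize import least_squares
e=np.array([.436,-.3248,.4067])
for n in("wrist","scene","top"):
    c=dict(np.load(n+"3.npz"));p=cloud(c).reshape(-1,3)
    q=p[(np.hypot(*(p[:,:2]-e[:2]).T)<.022)&(p[:,2]>.135)&(p[:,2]<.225)]
    print(n,len(q))
    for a,b in((.135,.15),(.15,.161),(.165,.175),(.175,.185),(.185,.195),(.195,.205),(.205,.215),(.215,.225),):
        f=q[(q[:,2]>a)&(q[:,2]<b)]-e
        if len(f):print("  %.3f"%a,len(f),(f.min(0)*1e3).round(1),(f.max(0)*1e3).round(1))
    f=q[(q[:,2]>.164)&(q[:,2]<.214)]
    if len(f)>30:
        g=lambda v:np.hypot(f[:,0]-e[0]-v[0]-v[2]*(f[:,2]-.224),f[:,1]-e[1]-v[1]-v[3]*(f[:,2]-.224))-.009
        r=least_squares(g,[0,0,0,0],loss="soft_l1",f_scale=.001);print("cyl",r.x.round(4),np.std(r.fun))
E
```

```text
wrist 296
  0.150 4 [   0.5   -1.8 -256.3] [   1.1    0.6 -254.7]
  0.165 12 [   0.9   -5.3 -233.8] [   7.7    7.9 -231.7]
  0.175 119 [  -1.8   -9.8 -231.6] [   7.7    8.3 -221.8]
  0.185 105 [   1.7   -8.1 -221.7] [   7.8    7.6 -211.8]
  0.195 44 [   4.5   -6.2 -211.6] [   7.7    5.6 -206.1]
  0.215 12 [   5.2  -15.9 -183.2] [  15.9   15.5 -181.7]
cyl [-0.0017 -0.0007 -0.0014  0.0003] 0.00020779295413461452
scene 82
  0.150 2 [  -7.4    0.6 -250.7] [  -5.3    3.5 -250.3]
  0.165 6 [ -13.6   -0.6 -237.6] [  -5.7    8.1 -233. ]
  0.175 20 [ -13.6   -5.9 -231.6] [   2.6    9.3 -223.1]
  0.185 16 [ -14.5   -3.  -221.5] [   3.1    9.1 -211.9]
  0.195 16 [ -15.2   -1.1 -209.7] [  -1.4    9.2 -202. ]
  0.205 14 [ -13.5    0.9 -200.8] [  -1.1    9.5 -192.6]
  0.215 6 [ -17.5   -6.2 -183.9] [   7.9   12.2 -181.9]
cyl [-0.0045 -0.0011  0.0059  0.0012] 0.0012550311726304663
top 0
```

```bash
cat > tgt.py <<'E'
import numpy as np
from scipy.spatial.transform import Rotation as R
from workcell import manip
s=manip.sense();red=np.array([.5212,-.3355,.0812]);t,psi=.391,.23
n=R.from_rotvec([t*np.sin(psi),-t*np.cos(psi),0]).apply([0,0,1])
Rc=R.from_euler("xyz",s["tool_rot"]);dt=R.from_euler("xyz",[np.pi,0,.13]).inv().apply([-.001,-.0007,-.2584])
zc=Rc.apply([0,0,1]);fix=np.cross(zc,-n);L=np.linalg.norm(fix);fix*=np.arcsin(L)/L
Rd=R.from_rotvec(fix)*Rc
print("rotvec",fix.round(4))
for h in(.03,0,-.004):print(h,"shift mm from measured",((red+h*n-Rd.apply(dt)-s["eef_pos"])*1e3).round(1))
tip=s["eef_pos"]+Rc.apply(dt);print("n",n.round(4),"tip rel: along n %.2f mm"%((tip-red)@n*1e3),"lateral",((tip-red)-((tip-red)@n)*n).round(4)*1e3,"F.n",s["ft_force"]@n,s["ft_force"].round(2))
E
python3 tgt.py
```

```text
rotvec [ 8.900e-02 -3.808e-01 -1.000e-04]
0.03 shift mm from measured [-20.7 -34.8 -58.4]
0 shift mm from measured [ -9.6 -32.2 -86.1]
-0.004 shift mm from measured [ -8.1 -31.8 -89.8]
n [-0.3711 -0.0869  0.9245] tip rel: along n 93.24 mm lateral [-51.8  17.8 -19.1] F.n -0.8846346435132383 [ 0.13 -0.13 -0.92]
```

```bash
python3 -m creep '[0.02,-0.086,0,-8,-12,0,-1, 0.045,-0.19,0,-25,-28,0,-1, 0.07,-0.3,0,-35,-37,0,-1, 0.089,-0.381,0,-36,-38,-5,-1, 0.089,-0.381,0,-36,-38,-20,-1]' 60
python3 -m creep '[0,0,0,5,1,-13,-1, 0,0,0,10,2,-25,-1, 0,0,0,15,3,-38,-1, 0,0,0,15,3,-38,-1, 0,0,0,15,3,-38,-1]' 60
python3 tgt.py
```

```text
time: 6.35
eef_pos: [0.3986, -0.3645, 0.3875]
tool_rot: [-3.102, -0.393, 0.119]
ft_force: [-0.0, -0.4, -1.4]
width: 0.0219
finger_force: 58.5
time: 6.85
eef_pos: [0.4152, -0.36, 0.3484]
tool_rot: [-3.1, -0.389, 0.122]
ft_force: [-0.8, -0.8, -1.7]
width: 0.0214
finger_force: 58.5
rotvec [-0.0008 -0.0003 -0.0003]
0.03 shift mm from measured [-0.1  0.1 -0.1]
0 shift mm from measured [ 11.1   2.7 -27.9]
-0.004 shift mm from measured [ 12.5   3.  -31.6]
n [-0.3711 -0.0869  0.9245] tip rel: along n 30.10 mm lateral [0.  0.1 0. ] F.n -1.2168167172128546 [-0.78 -0.77 -1.7 ]
```

```bash
python3 blk.py 4 wrist scene; python3 - <<'E'
from h import *
c=dict(np.load("wrist4.npz"));big(c,170,350,80,230,4,"pics/w4c.png")
p=cloud(c);red=np.array([.5212,-.3355,.0812]);n=np.array([-.3711,-.0869,.9245])
for a,b in((.024,.04),(.045,.06),(.06,.075),(.075,.09)):
    d=p-red;h=d@n;lat=d-h[...,None]*n
    m=(h>a)&(h<b)&(np.linalg.norm(lat,axis=-1)<.015)
    f=lat[m]*1e3
    if len(f):print(a,len(f),h[m].min().round(4),f.min(0).round(1),f.max(0).round(1),f.mean(0).round(1))
E
```

```text
[ 0.41517596 -0.35996439  0.34839574] [-3.09975442 -0.38877306  0.12236284]
wrist red 111 [257.7 190.2] [ 0.5211 -0.3356  0.081 ] [0.0099 0.0104 0.0065]
wrist blue 102 [193.4 196.1] [ 0.5076 -0.2774  0.081 ] [0.0095 0.0103 0.0062]
wrist plane 8437 [ 0.5179 -0.3029  0.0821] [-0.3705 -0.0868  0.9248] tilt 0.3903 psi 0.2302
scene red 1 [276. 156.] [ 0.5212 -0.3385  0.079 ] [0. 0. 0.]
scene blue none
scene plane 550 [ 0.512  -0.3039  0.0804] [-0.3821 -0.0844  0.9202] tilt 0.4021 psi 0.2174
0.024 4 0.0322 [ 0.4 -0.1  0.4] [1.9 2.2 0.8] [1.3 1.1 0.6]
0.045 52 0.0552 [-1.2 -9.  -0.6] [8.  9.1 3.2] [5.7 1.6 2.4]
0.06 164 0.06 [-1.1 -7.8  0.4] [7.9 9.  3.3] [6.1 0.8 2.5]
0.075 63 0.0752 [ 4.1 -5.5  1.9] [8.  6.9 3.3] [6.8 1.2 2.9]
```

View pics/w4c.png

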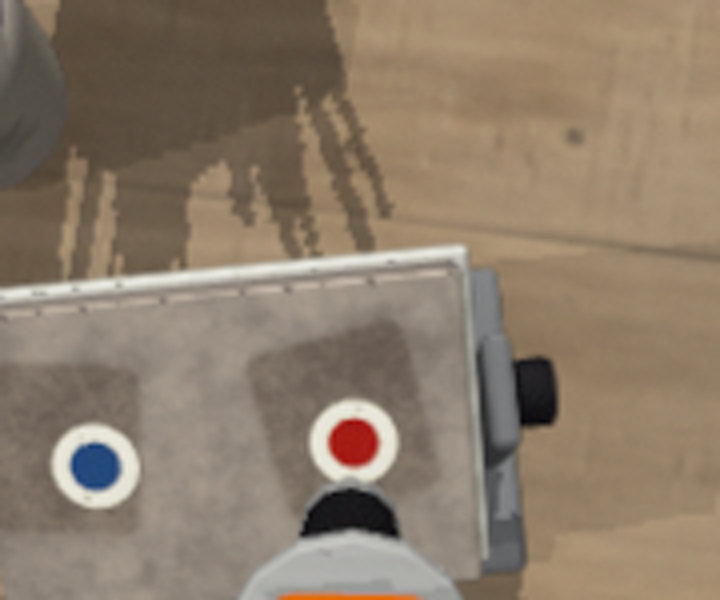

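The crop shows the tester's casing just below the red spot at (353,440). The wrist plane repeats at tilt 0.390 and psi 0.230, so the tool is square and on line. I'm approaching along the normal, first to about 5 mm.

```bash
python3 -m creep '[0,0,0,3,0.7,-7,-1, 0,0,0,6,1.4,-15,-1, 0,0,0,9,2.1,-22,-1, 0,0,0,9.3,2.2,-23,-1, 0,0,0,9.3,2.2,-23,-1]' 60
python3 -m creep '[0,0,0,0,0,0,-1, 0,0,0,0,0,0,-1, 0,0,0,0,0,0,-1, 0,0,0,0,0,0,-1, 0,0,0,0,0,0,-1]' 60
python3 tgt.py
python3 -m creep '[0,0,0,0.2,0.05,-0.5,-1, 0,0,0,0.4,0.1,-1,-1, 0,0,0,0.6,0.15,-1.5,-1, 0,0,0,0.8,0.2,-2,-1, 0,0,0,0.8,0.2,-2,-1]'
python3 tgt.py
python3 -m creep '[0,0,0,0.2,0.05,-0.5,-1, 0,0,0,0.4,0.1,-1,-1, 0,0,0,0.6,0.15,-1.5,-1, 0,0,0,0.6,0.15,-1.5,-1, 0,0,0,0.6,0.15,-1.5,-1]'
python3 tgt.py
```

```text
time: 7.45
eef_pos: [0.4241, -0.3579, 0.3252]
tool_rot: [-3.1, -0.389, 0.122]
ft_force: [0.4, -0.1, -2.7]
width: 0.0217
finger_force: 58.5
time: 7.95
eef_pos: [0.424, -0.358, 0.3258]
tool_rot: [-3.101, -0.389, 0.122]
ft_force: [0.4, 0.4, -1.5]
width: 0.0217
finger_force: 58.5
rotvec [0.0002 0.0004 0.0001]
0.03 shift mm from measured [-8.9 -1.8 22.5]
0 shift mm from measured [ 2.2  0.8 -5.3]
-0.004 shift mm from measured [ 3.7  1.1 -9. ]
n [-0.3711 -0.0869  0.9245] tip rel: along n 5.77 mm lateral [-0.  -0.3 -0. ] F.n -1.5468980603677709 [ 0.42  0.36 -1.47]
time: 8.45
eef_pos: [0.4248, -0.3578, 0.3236]
tool_rot: [-3.1, -0.389, 0.122]
ft_force: [-0.2, -0.8, -1.1]
width: 0.0214
finger_force: 58.5
rotvec [-0.      0.0002  0.    ]
0.03 shift mm from measured [-9.7 -2.1 24.7]
0 shift mm from measured [ 1.4  0.5 -3.1]
-0.004 shift mm from measured [ 2.9  0.9 -6.8]
n [-0.3711 -0.0869  0.9245] tip rel: along n 3.40 mm lateral [-0.1 -0.2 -0. ] F.n -0.9135285914631891 [-0.2  -0.76 -1.14]
time: 8.95
eef_pos: [0.4254, -0.3577, 0.3222]
tool_rot: [-3.1, -0.389, 0.122]
ft_force: [-0.1, -0.6, -0.8]
width: 0.0212
finger_force: 58.5
rotvec [0.0001 0.0003 0.0001]
0.03 shift mm from measured [-10.3  -2.2  26.1]
0 shift mm from measured [ 0.8  0.4 -1.7]
-0.004 shift mm from measured [ 2.3  0.8 -5.4]
n [-0.3711 -0.0869  0.9245] tip rel: along n 1.87 mm lateral [-0.1 -0.3 -0. ] F.n -0.6944325819871711 [-0.1  -0.57 -0.85]
```

No contact yet. Continuing in 1 mm steps.

```bash
cat > f.py <<'E'
import numpy as np
from workcell import manip
n=np.array([-.3711,-.0869,.9245]);F=[];P=[]
for _ in range(6):
    manip.camera("top");s=manip.sense();F.append(s["ft_force"]@n);P.append((s["eef_pos"]-[.4149,-.3599,.3483])@n*1e3+30)
print("tip rel %.2f mm  F.n %.2f +- %.2f"%(np.mean(P),np.mean(F),np.std(F)/6**.5))
E
python3 f.py
for k in 1 2 3; do python3 -m creep '[0,0,0,0.2,0.05,-0.5,-1, 0,0,0,0.4,0.1,-0.9,-1, 0,0,0,0.4,0.1,-0.9,-1, 0,0,0,0.4,0.1,-0.9,-1, 0,0,0,0.4,0.1,-0.9,-1]' | grep force; python3 f.py; done
```

```text
tip rel 1.80 mm  F.n -1.12 +- 0.31
ft_force: [-0.5, 0.4, -1.5]
finger_force: 58.5
tip rel 0.80 mm  F.n -1.37 +- 0.19
ft_force: [0.2, 0.5, -1.0]
finger_force: 58.5
tip rel -0.19 mm  F.n -1.44 +- 0.05
ft_force: [-0.6, -0.6, 0.1]
finger_force: 58.5
tip rel -1.15 mm  F.n 0.82 +- 0.28
```

Contact came near -0.6 mm, with the force up about 2 N. Another 3.4 mm should bring it to halfway, F.n about +2.6.

```bash
python3 -m creep '[0,0,0,0.3,0.1,-0.8,-1, 0,0,0,0.6,0.15,-1.6,-1, 0,0,0,0.9,0.2,-2.4,-1, 0,0,0,1.25,0.3,-3.1,-1, 0,0,0,1.25,0.3,-3.1,-1]'
python3 f.py;python3 f.py; python3 tgt.py;python3 blk.py 5 wrist top; python3 - <<'E'
from h import *
c=dict(np.load("wrist5.npz"));big(c,190,330,130,250,5,"pics/w5c.png")
p=cloud(c);red=np.array([.5212,-.3355,.0812]);n=np.array([-.3711,-.0869,.9245])
d=p-red;h=d@n;lat=np.linalg.norm(d-h[...,None]*n,axis=-1)
m=(lat>.011)&(lat<.018)&(h>.05)&(h<.085);print("collar/grip h",np.percentile(h[m],[1,5,25,50,75]).round(4))
E
```

```text
time: 12.15
eef_pos: [0.4279, -0.3571, 0.3163]
tool_rot: [-3.1, -0.389, 0.122]
ft_force: [-1.4, -1.0, 1.4]
width: 0.0214
finger_force: 58.8
tip rel -4.52 mm  F.n 1.99 +- 0.16
tip rel -4.53 mm  F.n 2.21 +- 0.13
rotvec [0.0001 0.0004 0.0001]
0.03 shift mm from measured [-12.7  -2.8  31.9]
0 shift mm from measured [-1.6 -0.1  4.1]
-0.004 shift mm from measured [-0.1  0.2  0.4]
n [-0.3711 -0.0869  0.9245] tip rel: along n -4.43 mm lateral [ 0.1 -0.3 -0. ] F.n 2.466384832204325 [-2.3  -0.66  1.68]
[ 0.4278422  -0.35712412  0.31640383] [-3.10052032 -0.38925936  0.1215117 ]
wrist red 45 [257.6 197.9] [ 0.5242 -0.3355  0.0824] [0.0042 0.0103 0.0035]
wrist blue 139 [183.7 208.7] [ 0.5075 -0.2772  0.0811] [0.0098 0.0108 0.0059]
wrist plane 10003 [ 0.5195 -0.3005  0.0829] [-0.3702 -0.0866  0.9249] tilt 0.39 psi 0.2299
top red 4 [316.2 176.8] [ 0.5222 -0.3337  0.0872] [0.0095 0.0058 0.0205]
top blue 9 [295. 182.] [ 0.5076 -0.2776  0.0795] [0.0058 0.0056 0.0066]
top plane 822 [ 0.5172 -0.2978  0.0818] [-0.3753 -0.0837  0.9231] tilt 0.3946 psi 0.2194
collar/grip h [0.0721 0.0732 0.0747 0.0752 0.076 ]
```

View pics/w5c.png

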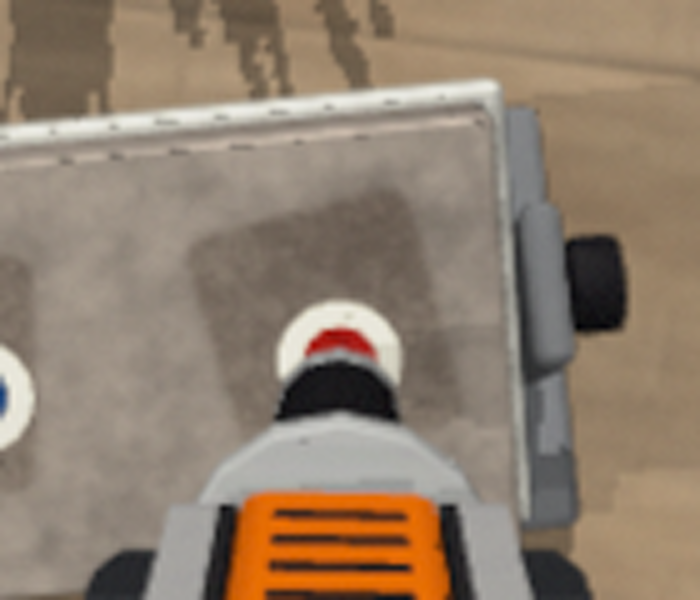

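The crop shows the tip on the red spot near (340,355), with the table's tilt unchanged at 0.390. The force rise of 3.4 N puts the tip about 3.3 mm in, so I'll add 0.4 mm.

```bash
python3 -m creep '[0,0,0,0.15,0,-0.4,-1, 0,0,0,0.15,0,-0.4,-1, 0,0,0,0.15,0,-0.4,-1, 0,0,0,0.15,0,-0.4,-1, 0,0,0,0.15,0,-0.4,-1]'
python3 f.py;python3 f.py;python3 f.py
```

```text
time: 13.35
eef_pos: [0.428, -0.3571, 0.316]
tool_rot: [-3.101, -0.389, 0.122]
ft_force: [-1.1, -0.1, 2.3]
width: 0.0217
finger_force: 58.8
tip rel -4.98 mm  F.n 2.56 +- 0.07
tip rel -4.98 mm  F.n 2.86 +- 0.22
tip rel -4.98 mm  F.n 2.16 +- 0.11
```

```bash
python3 -c "
from workcell import manip
print(manip.hand_in())"
```

```text
the job is handed in; nothing more can be done
None
```

I handed the job in with the tester gripped and steady, square to the block's face on the red spot, its tip pushed in about 3.8 mm (about 3.8 N, estimated from the wrist force); the table's tilt measured unchanged, and nothing else was knowingly touched.

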